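Put the bench kit back on its outline mats

ROBOT

A 7-joint arm with a two-finger parallel gripper is mounted at the origin on a cart in front of the work surface, level with it; the furniture and walls round the work are solid. World frame = base frame: x ahead of the robot, y to its left, z up, the work surface at z = 0. Lengths are in mm, angles in rad, forces in N, time in s.
With the tool pointing down it reaches from about 400 to 900 mm from the base axis. Payload 5.6 kg.
Tool frame: the origin (TCP) lies midway between the tips of the shut fingers; the grasp point (between the pads) lies 19 mm behind it; x points along the fingers, y is the direction in which the jaws open and shut, and the axes are right-handed (so a half turn about x gives the same grasp; the last joint's range is limited). The gripper opens to 92 mm and grips with 3 to 60 N. Pads are 20 mm wide; open, the fingers measure 128 mm over their backs; the gripper's body (75 mm by 189 mm) begins 69 mm behind the grasp point.
Start: joints at [1.238, 0.468, -0.012, 1.603, 0.006, 1.071, -0.056], TCP at [185.702, -622.915, 214.592] pointing down, gripper open.
Joint ranges: [-2.53, 2.53], [-0.31, 2.02], [-1.57, 1.55], [0.28, 2.44], [-1.29, 4.43], [0.15, 1.84], [-2.92, 2.92]. Speed limits (rad/s): [2.57, 2.57, 3.14, 3.14, 3.14, 3.14, 3.14].

INTERFACE

Orientations are given as a rotation vector (axis times angle).
In Python, from cell import robot, grip, kin, viewer gives the robot as it stands. Calls block until the motion is done:
- robot.movep(position, orientation): joint-space move of the TCP to a pose.
- robot.servo_line(position, feed=150, rotation=None): straight line of the TCP; rotation=None keeps the orientation; feed is the mean speed in mm/s.
- robot.goto_joints(angles): joint-space move.
- grip(opening, newtons=None): opening from 0.0 (shut) to 1.0 (fully open); newtons is the grip in N (None keeps the last); returns when the fingers have stopped.
- robot.hold(seconds).
- kin.ik(position, orientation): joint angles nearest the present ones, or None.
- robot.observe(): the state.
- viewer.read_camera(name): name is "side" or "top" or "wrist"; returns the picture (384x512x3 uint8, red, green, blue); there is no depth.
- viewer.camera_info(name): a dict with "camera_matrix" (3x3 intrinsics, pixels), "R" (3x3) and "t" (3): a world point X has camera coordinates R X + t. Camera axes: x right, y down, z forward; pixel columns grow to the right and rows downward; lengths in mm; the calibration is good to about 2 mm. A picture is of the moment at which its call begins: read the wrist's pose just before it. camera_info takes no time and is no camera call; for the wrist camera it gives the pose at the moment of the call.
A pose or a line that the arm cannot do raises robot.IKError and nothing moves.
- robot.job_done(): hands the job in, once; it reports no verdict.
Trained networks look in the newest picture that a camera, given by its name, has taken for a name from the list of things; names that differ only in an ending like _2 or _b are one class to them, and where a whole thing is asked for, a point or a joint stands for the part that bears it (a point fixed in the world has none). Each returns a list of dicts, best first, with "confidence" (0 to 1); they miss things now and then, are a little off and sometimes report something else, mostly with a low value. They report only what shows in the picture. A call takes as long as a camera call.
- viewer.silhouettes(name, camera): "mask" (384x512 bool, what is visible of it).
- viewer.pinpoint(name, camera): "at" ([x, y, z] in mm, in the coordinates of the camera as it stood for that picture, good to about 4 mm: a listed point, or the origin of a listed thing).
The state is a dict: "t": time; "joints": joint angles; "joint_velocities": joint speeds; "joint_torque": joint torques, N m; "tcp_pos": TCP position; "tcp_rot": TCP orientation; "contact_force": force on the tool from outside, world axes, zero at the start; "wrist_torque": the same for the moment, N m; "grip_width": opening from 0.0 (shut) to 1.0 (fully open).
Only numpy, scipy, OpenCV 4.12 (cv2) and the standard library are available. Lean on these libraries where they do the work, as an engineer would, in place of code of your own. Each camera call takes 0.05 s, during which the arm holds its last target. There are 200 camera calls.

TASK

Put the block plane, the tool battery, the spring clamp and the oak wedge away, each on the dark mat that is printed with its own outline: lying flat as it lies now, centred on the outline and lined up with it (either end may point forward). Leave the tin of screws standing where it is.

Things in the scene. Friction and masses are not known exactly. Their poses are not given: they have to be found in the camera images.
- block_plane: green and steel block plane standing on its flat sole, 50 x 160 x 57 mm, about 0.7 kg. Origin: centre of its footprint, on its underside; own y is its long axis, own z up. Grip it across the 50 mm width at its middle: the vertical green side walls are flat, 6 to 28 mm above the sole; the cap between them rises to 57 mm.
- tool_battery: black tool battery with a yellow band, 63 x 112 x 58 mm, about 0.5 kg, connector side up. Origin: centre of its footprint, on its underside; own y is its long axis, own z up. Grip it across the 62 mm width at its middle: the straight body is 42 mm high, a narrower 50 mm wide shoe rises on it to 58 mm.
- spring_clamp: orange plastic spring clamp with black ends, 24 x 114 x 60 mm, about 0.09 kg, standing on its narrow edge so that it is 60 mm high. Origin: centre of its footprint, on its underside; own y is its long axis, own z up. Grip it across the 24 mm width at its middle, about 30 mm up.
- oak_wedge: brown oak wedge lying on its flat face, 38 x 110 mm, 22 mm high at the thick end and tapering along its length. Origin: centre of its footprint, on its underside; own y is its long axis, own z up. Grip it across the 38 mm width at its middle (about 13 mm high there), fingertips close to the table.
- plane_mat: mat of the block plane, 68 x 178 mm, outline 50 x 160 mm, green with round corners and a pale dot; fixed to the table; flat black foam, 3 mm thick; its top shows a full-size printed outline (white rim, coloured inside) centred on the mat. Origin: centre of the underside, on the table (z = 0); own y runs along the outline's length.
- battery_mat: mat of the tool battery, 79 x 128 mm, outline 63 x 112 mm, yellow with a black rectangle in it; fixed to the table; flat black foam, 3 mm thick; its top shows a full-size printed outline (white rim, coloured inside) centred on the mat. Origin: centre of the underside, on the table (z = 0); own y runs along the outline's length.
- clamp_mat: mat of the spring clamp, 44 x 134 mm, outline 24 x 114 mm, orange with two black ends and a silver dot; fixed to the table; flat black foam, 3 mm thick; its top shows a full-size printed outline (white rim, coloured inside) centred on the mat. Origin: centre of the underside, on the table (z = 0); own y runs along the outline's length.
- wedge_mat: mat of the oak wedge, 56 x 128 mm, outline 38 x 110 mm, plain wood brown; fixed to the table; flat black foam, 3 mm thick; its top shows a full-size printed outline (white rim, coloured inside) centred on the mat. Origin: centre of the underside, on the table (z = 0); own y runs along the outline's length.
- screw_tin: grey round open tin of brass screws, 75 mm wide, 49 mm high, standing loose at the left; a bystander. Origin: on its underside, near its middle.

How it is judged (in metres and radians):
At the end, for the whole second after the job is handed in: Each of the four things rests flat on its own mat, its origin within 13 mm (horizontally) of the mat's, its long axis within 0.2 rad of the outline's (either way round), released and still (horizontal distance between block_plane and plane_mat below 0.013 m and angle between the y axis of block_plane and the y axis of plane_mat, either way round below 0.2 rad and z of block_plane in the frame of plane_mat between -0.002 and 0.009 m and angle between each of block_plane, tool_battery, spring_clamp, oak_wedge's own z axis and vertical below 0.12 rad and linear speed of each of block_plane, tool_battery, spring_clamp, oak_wedge below 0.02 m/s and angular speed of each of block_plane, tool_battery, spring_clamp, oak_wedge below 0.2 rad/s and contact force between the fingers and block_plane below 0.1 N and horizontal distance between tool_battery and battery_mat below 0.013 m and angle between the y axis of tool_battery and the y axis of battery_mat, either way round below 0.2 rad and z of tool_battery in the frame of battery_mat between -0.002 and 0.009 m and contact force between the fingers and tool_battery below 0.1 N and horizontal distance between spring_clamp and clamp_mat below 0.013 m and angle between the y axis of spring_clamp and the y axis of clamp_mat, either way round below 0.2 rad and z of spring_clamp in the frame of clamp_mat between -0.002 and 0.009 m and contact force between the fingers and spring_clamp below 0.1 N and horizontal distance between oak_wedge and wedge_mat below 0.013 m and angle between the y axis of oak_wedge and the y axis of wedge_mat, either way round below 0.2 rad and z of oak_wedge in the frame of wedge_mat between -0.002 and 0.009 m and contact force between the fingers and oak_wedge below 0.1 N); the robot touches nothing.
It fails at once if the screw tin was moved by more than 20 mm (distance of screw_tin from where it was at the start of the episode above 0.02 m).
It also fails if it takes over 112 s, if anything falls off the work surface, if the arm or the gripper's body presses on something with over 40 N, if the wrist force passes 120 N, or if a joint passes its speed limit or range.

## Working session

There is one attempt and no reset: what is moved stays moved. The work goes in short steps, each a Python script; the robot and the scene stay as the last script left them, time stands still between calls to the robot, and variables do not carry over. Pictures are saved under pics/ and viewed, about 12 in all and at most 16, crops included, and the job is handed in when it is done.

```bash
mkdir -p pics; cat > h.py <<'E'
import numpy as np, cv2
from cell import robot, grip, kin, viewer
from scipy.spatial.transform import Rotation as R
T=["block_plane","tool_battery","spring_clamp","oak_wedge"]
M=["plane_mat","battery_mat","clamp_mat","wedge_mat"]
def ray(info,uv,z):
    K,Rm,t=[np.array(info[k],float) for k in("camera_matrix","R","t")]
    uv=np.atleast_2d(uv).astype(float); d=np.c_[uv,np.ones(len(uv))]@np.linalg.inv(K).T@Rm
    c=-Rm.T@t; return c+d*((z-c[2])/d[:,2])[:,None]
def world(info,p): return np.array(info["R"]).T@(np.array(p)-np.array(info["t"]))
def save(n,im): cv2.imwrite("pics/"+n,cv2.cvtColor(im,cv2.COLOR_RGB2BGR))
def rect(mask,info,z):
    "min-area rect of the mask on plane z: centre, (short,long), angle of long axis"
    c=max(cv2.findContours(mask.astype(np.uint8),0,1)[0],key=cv2.contourArea)[:,0]
    w=ray(info,c,z)[:,:2].astype(np.float32)
    (x,y),(a,b),th=cv2.minAreaRect(w); th=np.radians(th)
    if a>b: a,b=b,a
    else: th+=np.pi/2
    return np.array([x,y]),(a,b),(th+np.pi/2)%np.pi-np.pi/2
E
python3 - <<'E'
from h import *
print(robot.observe()["tcp_rot"])
for c in("top","side"):
    im=viewer.read_camera(c); save(c+"0.png",im); i=viewer.camera_info(c)
    print(c,(-np.array(i["R"]).T@i["t"]).round())
    for n in T+M+["screw_tin"]:
        for d in viewer.pinpoint(n,c)[:2]: print(n,round(d["confidence"],2),world(i,d["at"]).round(),end=" ")
        for d in viewer.silhouettes(n,c)[:2]:
            r=rect(d["mask"],i,3 if "mat" in n else 20); print("| sil",round(d["confidence"],2),r[0].round(),np.round(r[1]),round(r[2],2),end="")
        print()
print(robot.observe()["t"])
E
```

```text
[ 2.06620225  0.30318602 -2.06696759]
top [444. 145. 977.]
block_plane 0.59 [422. 182.   1.] 
tool_battery 0.78 [409. 385.  -2.] | sil 0.86 [408. 386.] [ 69. 114.] -0.0| sil 0.6 [422. 184.] [ 52. 157.] 0.14
spring_clamp 0.61 [410. 286.  -5.] | sil 0.82 [409. 285.] [ 31. 115.] -0.08
oak_wedge 0.74 [574. 401.   2.] oak_wedge 0.55 [423. 182.  -1.] | sil 0.82 [572. 395.] [ 43. 113.] 0.21| sil 0.52 [602. 189.] [ 56. 122.] -0.02
plane_mat 0.9 [583. -91.  -2.] plane_mat 0.62 [473. 504.  -4.] | sil 0.87 [580. -91.] [ 73. 180.] -0.14
battery_mat 0.89 [ 564. -201.   -2.] battery_mat 0.63 [611. 299.  -3.] | sil 0.62 [ 565. -200.] [ 82. 130.] 0.02
clamp_mat 0.57 [612. 299.  -5.] | sil 0.97 [608. 299.] [ 46. 132.] -0.04
wedge_mat 0.69 [605. 191.  -3.] wedge_mat 0.37 [582. -93.  -0.] | sil 0.95 [606. 190.] [ 58. 127.] -0.01
screw_tin 0.96 [471. 504.  -7.] | sil 0.82 [474. 503.] [77. 84.] -1.56
side [ 235. 1324.  698.]
block_plane 0.77 [420. 186.  -2.] | sil 0.66 [424. 181.] [118. 152.] 0.16
tool_battery 0.71 [407. 387.   2.] tool_battery 0.69 [413. 287.  -2.] | sil 0.9 [411. 375.] [119. 133.] 1.57| sil 0.54 [568. 415.] [ 55. 111.] 0.17
spring_clamp 0.82 [410. 287.   1.] | sil 0.7 [410. 281.] [108. 111.] 0.13| sil 0.68 [410. 374.] [118. 132.] 1.56
oak_wedge 0.74 [568. 402.   2.] | sil 0.67 [570. 413.] [ 60. 114.] 0.17
plane_mat 0.67 [577. -87.  -2.] | sil 0.74 [518. -76.] [63. 74.] 1.46
battery_mat 0.72 [ 559. -199.    2.] battery_mat 0.5 [475. 505.   2.] | sil 0.76 [ 583. -194.] [83. 91.] 0.03
clamp_mat 0.83 [608. 303.  -0.] | sil 0.73 [607. 303.] [ 47. 135.] -0.04
wedge_mat 0.84 [604. 197.   0.] | sil 0.8 [602. 196.] [ 56. 125.] -0.02
screw_tin 0.88 [475. 505.  -0.] | sil 0.93 [480. 495.] [ 71. 126.] -1.32
1.9
```

View pics/top0.png

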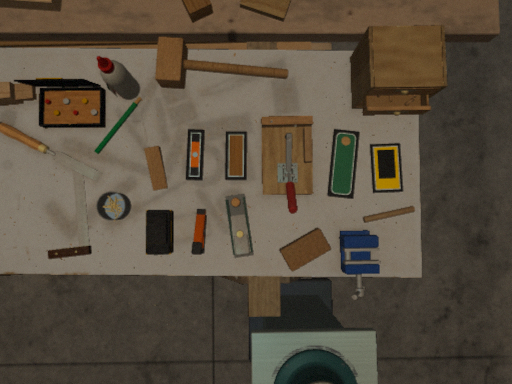

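View pics/side0.png

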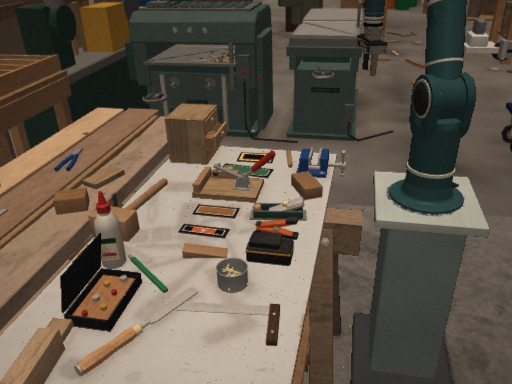

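Both pictures show all the items. In the top view, the battery is at (159,231), the clamp at (199,231), the plane at (239,225), the wedge at (156,168) and the tin at (114,206). The mats are at (195,155), (236,155), (343,163) and (387,168). The bench hook with the saw at (287,160) and the cabinet at (398,70) have to be cleared. The networks agree with this. Next I'll take close wrist looks.

```bash
cat >> h.py <<'E'
def down(th,flip=0):
    "tool down, jaws across long axis th"
    a=th+np.pi/2+flip*np.pi; y=np.array([np.cos(a),np.sin(a),0]); x=np.array([0,0,-1.])
    return R.from_matrix(np.c_[x,y,np.cross(x,y)]).as_rotvec()
def best(p,th):
    "orientation of the two with joint 7 nearest 0"
    c=[]
    for f in(0,1):
        q=kin.ik(p,down(th,f))
        if q is not None: c.append((abs(q[6]),f))
    return down(th,min(c)[1])
def look(names,tag=None):
    i=viewer.camera_info("wrist"); im=viewer.read_camera("wrist"); out={}
    if tag: save(tag+".png",im)
    for n in names:
        p=viewer.pinpoint(n,"wrist"); s=viewer.silhouettes(n,"wrist")
        z=3 if "mat" in n else 20
        print(n,[(round(d["confidence"],2),world(i,d["at"]).round().tolist()) for d in p[:2]],
          [(round(d["confidence"],2),rect(d["mask"],i,z)[0].round().tolist(),np.round(rect(d["mask"],i,z)[1]).tolist(),round(rect(d["mask"],i,z)[2],3)) for d in s[:2]])
E
python3 - <<'E'
from h import *
p=[250,-420,380]; robot.movep(p,best(p,0)); print(robot.observe()["joints"])
p=[400,320,350]; robot.movep(p,best(p,0)); print(np.round(robot.observe()["joints"],2),robot.observe()["t"])
i=viewer.camera_info("wrist"); print((-np.array(i["R"]).T@i["t"]).round(),np.round(i["R"],2).tolist())
look(T+M[2:],"w0"); print(robot.observe()["t"])
E
```

```text
[ 0.99258157  0.05950671 -0.02721007  1.76038157  0.00200268  1.32250552
 -0.60651103]
[ 0.18  0.29 -1.1   1.71  0.27  1.31  0.59] 5.6167
[329. 320. 521.] [[0.0, 1.0, -0.0], [0.97, -0.0, 0.26], [0.26, -0.0, -0.97]]
block_plane [(0.76, [419.0, 189.0, 2.0]), (0.46, [410.0, 283.0, 3.0])] [(0.98, [420.0, 187.0], [58.0, 155.0], np.float64(0.135))]
tool_battery [(0.88, [412.0, 382.0, -1.0])] [(0.67, [413.0, 388.0], [67.0, 112.0], np.float64(-0.002))]
spring_clamp [(0.96, [410.0, 282.0, -1.0])] [(0.65, [411.0, 284.0], [27.0, 117.0], np.float64(-0.075))]
oak_wedge [(0.85, [578.0, 401.0, 3.0])] [(0.67, [570.0, 399.0], [37.0, 119.0], np.float64(0.191))]
clamp_mat [(0.84, [608.0, 297.0, -1.0])] [(0.6, [606.0, 300.0], [44.0, 128.0], np.float64(-0.051)), (0.38, [414.0, 285.0], [28.0, 121.0], np.float64(-0.045))]
wedge_mat [(0.92, [607.0, 193.0, -0.0])] [(0.82, [605.0, 194.0], [58.0, 128.0], np.float64(-0.045))]
6.2667
```

View pics/w0.png

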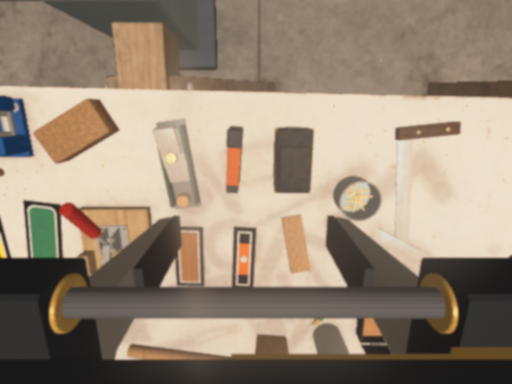

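```bash
cat >> h.py <<'E'
ang=lambda a,b:b+(a-b+np.pi/2)%np.pi-np.pi/2
def st(m):
    o=robot.observe(); print(m,"t",round(o["t"],1),"tcp",np.round(o["tcp_pos"],1),"w",round(o["grip_width"]*92,1),"F",np.round(o["contact_force"],1),"q",np.round(o["joints"],2))
def pick(xy,th,z,w,N,up=180):
    p=[*xy,up]; r=best(p,th); robot.movep(p,r); grip(min(1,(w+26)/92)); 
    robot.servo_line([*xy,z+40],250); robot.servo_line([*xy,z],90); st("down")
    grip(0,N); st("gripped"); robot.servo_line([*xy,up],200); st("lifted")
    return r,th
def place(r,th0,xy,th,z,w,up=180):
    th=ang(th,th0); rr=(R.from_rotvec([0,0,th-th0])*R.from_rotvec(r)).as_rotvec()
    robot.movep([*xy,up],rr); robot.servo_line([*xy,z+40],200); robot.servo_line([*xy,z],60); st("placed")
    grip(min(1,(w+18)/92)); robot.servo_line([*xy,z+50],90); robot.servo_line([*xy,up],300); st("away")
E
python3 - <<'E'
from h import *
r,t=pick([572,399],.195,4,38,30); place(r,t,[606,192],-.025,8,38)
E
```

```text
down t 9.1 tcp [571.8 399.1   3.6] w 64.0 F [-0.2  0.6  0.8] q [-0.14  0.98 -0.83  1.55  0.82  0.99  0.55]
gripped t 9.6 tcp [572.2 399.1   4.4] w 37.8 F [ 0.3 -0.7  1.7] q [-0.14  0.98 -0.83  1.55  0.82  0.99  0.55]
lifted t 10.7 tcp [571.6 398.2 178.5] w 37.5 F [-0.  -0.6 -1.3] q [-0.08  0.8  -0.95  1.46  0.67  1.23  0.65]
placed t 13.2 tcp [606.  192.1   7.6] w 37.3 F [ 0.9  0.2 -1.2] q [ 0.19  0.89 -0.8   1.72  0.79  0.9   0.59]
away t 14.9 tcp [605.9 191.7 180. ] w 56.1 F [ 0.2 -0.8  0.1] q [ 0.29  0.69 -0.96  1.63  0.61  1.15  0.72]
```

```bash
python3 - <<'E'
from h import *
r,t=pick([410.5,284.5],-.07,12,24,20); place(r,t,[607.5,299.5],-.045,16,24)
p=[480,250,330]; robot.movep(p,best(p,0)); look(["oak_wedge","spring_clamp","wedge_mat","clamp_mat","block_plane","tool_battery"],"w1"); st("")
E
```

```text
down t 17.3 tcp [410.5 284.8  12.1] w 50.0 F [ 0.1  0.5 -0.7] q [-0.03  0.72 -0.81  2.05  0.8   0.72  0.14]
gripped t 17.8 tcp [410.8 285.   12.3] w 21.6 F [-0.2  0.1  3. ] q [-0.03  0.72 -0.81  2.05  0.8   0.72  0.14]
lifted t 18.8 tcp [410.  283.7 178.9] w 22.0 F [ 0.2  0.5 -1. ] q [ 0.18  0.49 -1.07  1.95  0.51  1.    0.37]
placed t 21.2 tcp [607.4 299.6  15.6] w 21.8 F [ 0.8 -0.  -1. ] q [ 0.02  0.93 -0.81  1.6   0.78  0.96  0.46]
away t 22.9 tcp [607.5 299.3 180.3] w 41.9 F [-0.8 -0.4 -0.2] q [ 0.08  0.75 -0.94  1.52  0.64  1.2   0.56]
oak_wedge [(0.65, [614.0, 191.0, 4.0])] [(0.89, [607.0, 193.0], [38.0, 118.0], np.float64(-0.02))]
spring_clamp [(0.96, [608.0, 296.0, 4.0])] [(0.61, [608.0, 302.0], [31.0, 124.0], np.float64(-0.049))]
wedge_mat [(0.76, [605.0, 196.0, 2.0])] [(0.81, [605.0, 193.0], [56.0, 127.0], np.float64(-0.015))]
clamp_mat [(0.76, [610.0, 294.0, -3.0])] [(0.6, [609.0, 298.0], [43.0, 133.0], np.float64(-0.075))]
block_plane [(0.95, [418.0, 185.0, 3.0])] [(0.86, [422.0, 186.0], [53.0, 155.0], np.float64(0.125))]
tool_battery [(0.8, [411.0, 385.0, -0.0])] [(0.78, [411.0, 389.0], [73.0, 114.0], np.float64(0.015))]
 t 24.4 tcp [480. 250. 330.] w 42.2 F [ 0.8 -0.4 -0.1] q [ 0.35  0.42 -1.17  1.68  0.39  1.31  0.69]
```

View pics/w1.png

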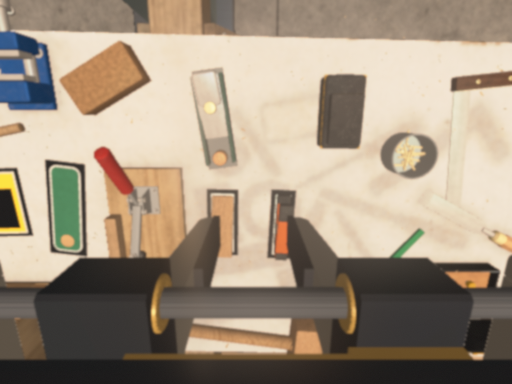

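The picture shows the wedge on its mat at (225,225) and the clamp on its mat at (283,225). The plane is next, then the battery.

```bash
python3 - <<'E'
from h import *
r,t=pick([420.5,185.5],.135,4,50,45,up=220); 
if robot.observe()["grip_width"]*92>40: place(r,t,[581,-91],-.14,8,50,up=220)
E
```

```text
down t 27.1 tcp [420.8 185.8   4.4] w 75.8 F [-0.1 -0.2  1. ] q [ 0.18  0.69 -0.82  2.14  0.85  0.67  0.47]
gripped t 27.6 tcp [420.7 185.5   4.3] w 49.6 F [-0.9 -1.   3.1] q [ 0.18  0.69 -0.82  2.14  0.85  0.67  0.47]
lifted t 28.9 tcp [419.6 184.8 218.8] w 49.8 F [-1.   0.4 -8.5] q [ 0.53  0.39 -1.21  1.99  0.42  1.05  0.83]
placed t 31.9 tcp [581.3 -90.8   7.8] w 49.6 F [ 0.1  1.4 -7.2] q [ 0.68  0.82 -0.79  1.84  0.79  0.83  0.91]
away t 33.8 tcp [580.2 -91.4 218.9] w 67.8 F [-0.7 -0.6 -0.1] q [ 0.83  0.58 -1.01  1.71  0.53  1.16  1.1 ]
```

```bash
python3 - <<'E'
from h import *
r,t=pick([411,385.5],.005,7,63,45,up=220); 
if robot.observe()["grip_width"]*92>50:
    place(r,t,[564,-200],.02,10.5,63,up=220)
    p=[500,-140,330]; robot.movep(p,best(p,0)); look(T[:2]+M[:2],"w2")
    p=[490,245,330]; robot.movep(p,best(p,0)); look(T[2:]+M[2:])
    i=viewer.camera_info("top"); im=viewer.read_camera("top"); save("top1.png",cv2.resize(im[100:260,90:430],None,fx=2.3,fy=2.3,interpolation=2))
    for n in T+M+["screw_tin"]:
        print(n,[(round(d["confidence"],2),world(i,d["at"]).round().tolist()) for d in viewer.pinpoint(n,"top")[:1]],[rect(d["mask"],i,3)[::2] for d in viewer.silhouettes(n,"top")[:1]])
st("")
E
```

```text
down t 37.5 tcp [410.7 385.6   6.7] w 88.9 F [ 0.9 -0.7  0.4] q [-0.17  0.84 -0.87  1.9   0.87  0.84  0.07]
gripped t 38.0 tcp [411.1 385.9   7.3] w 61.8 F [0.1 0.7 2.7] q [-0.17  0.84 -0.87  1.9   0.87  0.84  0.07]
lifted t 39.3 tcp [410.6 384.6 218.7] w 61.8 F [-0.1 -0.3 -5.6] q [ 0.01  0.59 -1.13  1.77  0.58  1.17  0.28]
placed t 43.2 tcp [ 563.7 -199.9   10.3] w 61.9 F [-3.1  0.7 -1.3] q [ 0.94  0.91 -0.93  1.81  0.91  0.92  1.18]
away t 45.1 tcp [ 563.3 -200.2  219.1] w 81.0 F [-0.4 -0.1 -0.6] q [ 1.07  0.68 -1.15  1.68  0.66  1.23  1.35]
block_plane [(0.79, [577.0, -91.0, 8.0])] [(0.74, [585.0, -92.0], [55.0, 158.0], np.float64(-0.147))]
tool_battery [(0.95, [564.0, -205.0, 3.0])] [(0.57, [564.0, -204.0], [67.0, 115.0], np.float64(0.018))]
plane_mat [] [(0.59, [581.0, -89.0], [69.0, 177.0], np.float64(-0.129))]
battery_mat [] [(0.56, [582.0, -176.0], [64.0, 144.0], np.float64(-0.513))]
spring_clamp [(0.63, [605.0, 297.0, 6.0])] [(0.63, [609.0, 303.0], [32.0, 123.0], np.float64(-0.042))]
oak_wedge [(0.91, [608.0, 194.0, 7.0])] [(0.57, [607.0, 193.0], [37.0, 116.0], np.float64(-0
[... 469 characters left out ...]
, np.float64(0.1887556035800284))]
oak_wedge [(0.64, [608.0, 189.0, 3.0])] [(array([626.78033447, 189.98646545]), np.float64(-0.01128075090341163))]
plane_mat [] [(array([577.40350342, -89.10253906]), np.float64(-0.13699566963476606))]
battery_mat [(0.83, [564.0, -203.0, -0.0])] [(array([ 564.60565186, -170.13925171]), np.float64(-0.01615034095662171))]
clamp_mat [(0.71, [610.0, 298.0, -3.0])] [(array([638.8170166 , 288.12460327]), np.float64(-0.006826081348036084))]
wedge_mat [(0.76, [604.0, 195.0, -6.0])] [(array([624.45562744, 214.91508484]), np.float64(-0.01110152016204946))]
screw_tin [] []
 t 51.1 tcp [490. 245. 330.] w 81.0 F [0.1 1.2 1.1] q [-1.26  0.24  0.89  1.76 -0.19  1.24  1.25]
```

View pics/w2.png

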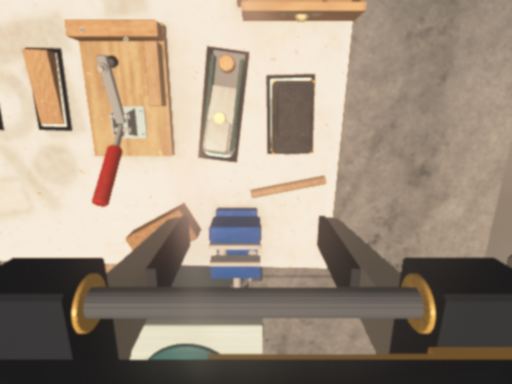

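View pics/top1.png

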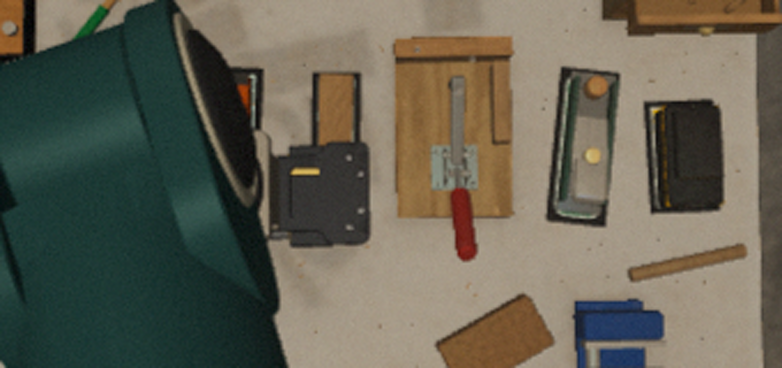

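In w2, the plane (225,105) and the battery (292,115) sit inside their mats. The arm blocks the left half of the top view, so I'll park it clear and check once more before handing in.

```bash
python3 - <<'E'
from h import *
p=[420,-140,380]; robot.movep(p,best(p,0)); robot.hold(.5)
i=viewer.camera_info("top"); im=viewer.read_camera("top"); save("top2.png",cv2.resize(im[100:260,90:350],None,fx=3,fy=3,interpolation=2))
for n,z in(("spring_clamp",35),("oak_wedge",16),("clamp_mat",3),("wedge_mat",3),("screw_tin",20)):
    print(n,[(round(d["confidence"],2),world(i,d["at"]).round().tolist()) for d in viewer.pinpoint(n,"top")[:1]],[(np.round(rect(d["mask"],i,z)[0]),round(rect(d["mask"],i,z)[2],2)) for d in viewer.silhouettes(n,"top")[:1]])
st("")
E
```

```text
spring_clamp [(0.68, [606.0, 297.0, -5.0])] [(array([602., 296.]), np.float64(-0.1))]
oak_wedge [(0.65, [608.0, 190.0, 4.0])] [(array([607., 190.]), np.float64(-0.01))]
clamp_mat [(0.76, [608.0, 300.0, -2.0])] [(array([610., 297.]), np.float64(-0.05))]
wedge_mat [(0.75, [606.0, 192.0, -4.0])] [(array([602., 192.]), np.float64(-0.01))]
screw_tin [(0.63, [471.0, 504.0, -3.0])] [(array([475., 501.]), np.float64(1.56))]
 t 54.5 tcp [ 420. -140.  380.] w 81.1 F [-1.2  0.4  0.4] q [ 0.95  0.01 -0.69  1.82  0.    1.32 -1.31]
```

View pics/top2.png

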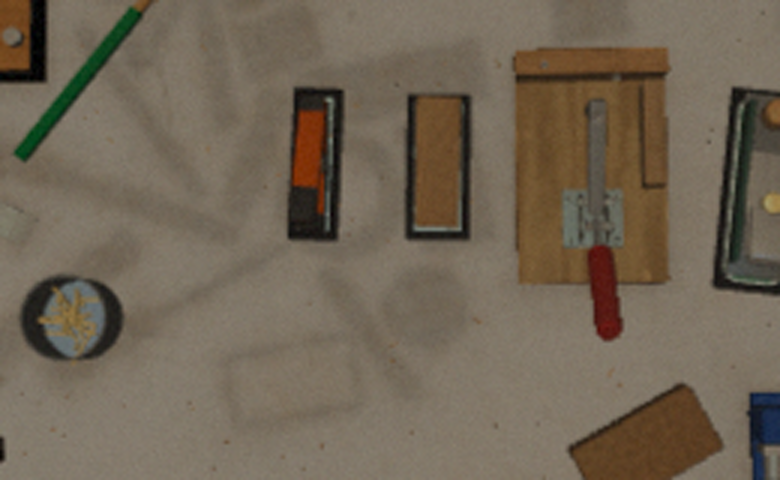

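The clamp (315,163) and the wedge (438,163) sit inside their mats, and the wedge is about 3 mm off along its length. The tin (72,318) has not moved.

```bash
python3 -c "
from h import *
robot.job_done(); print(robot.observe()['t'])"
```

```text
the job is handed in; nothing more can be done
the job is handed in; nothing more can be done
```

I put all four things on their own mats, in the order wedge, clamp, plane, battery, and handed the job in at about 55 s on the robot's clock. Every grip read close to the item's real width. The arm was parked clear with the gripper empty.

- **Position and angle:** in the last checks, most readings had each item within about 5 mm of its mat centre and 0.05 rad of the outline. The tin is within about 3 mm of its first reading, which is inside the network's error.
- **Readings that disagreed:**
  - Some mat and item outlines from the networks were off, by up to about 40 mm, because the arm or the item hid part of the view; I discarded those.
  - The last clamp outline read about 8 mm from its mat, while the point estimate gave about 4 mm. In the picture the clamp lies inside its mat.
  - The heights reported for the placed items (−5 to 8 mm) are too rough to confirm that they lie flat; I judged that from the pictures only.

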